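# Lift the muddler at its balance point and lay it on its rest

## Task

Pick up the steel-headed herb muddler from above at its balance point, the black ring nearest the heavy head, so that it comes up level without tipping. Carry it to the small dark wooden rest and set it down (do not drop it) along the two notches with that ring midway between them, so that it lies balanced and level with both ends in the air, then let go. Leave the loose steel tablespoon lying where it is.

Things in the scene. Friction and masses are not known exactly. Their poses are not given: they have to be found in the camera images.
- muddler: Herb muddler, about 0.36 kg: pale beech bar, flat sides, 24 wide, 26 high, with a bright steel head block (45 long, 34 wide, 30 high) at one end; 260 mm long in all. Three black rings round the shaft at x = +50, -10, -70 mm; it balances only at the one nearest the head (+50). Origin: underside, middle of the 260 mm. x along the bar to the head (head x = +85 to +130), z up.
- balance (a point): Balance point (centre of mass along the bar) of the muddler: inside the shaft at the black ring nearest the steel head, 35 mm from the head's edge, 13 mm above the bar's underside. Axes as the muddler. The shaft is 24 mm wide here.
- rest: Fixed dark wooden rest, base 100 x 62 x 14 mm. Two upright plates 8 thick stand across it at x = +29 and -29 mm, 50 mm clear between them for fingers. Each has a notch in its top: floor at z = 36 mm, 42 wide, lips to z = 44, plate 58 wide. Origin: on the worktop below its middle; x runs through both notches (the bar lies along x, either way round; it tips if it balances outside the plates), z up.
- tablespoon: Bright steel tablespoon, 197 mm long, 41 mm wide at the bowl, 18 mm high, lying loose on the worktop. Bystander: leave it alone. Origin: middle of its underside; x along its length.

How it is judged:
On the way, in this order (a step that is already met when the one before it is completed fails the run):
1. the muddler is lifted off the worktop, held at its balance point (within 20 mm along the bar) and level within 10 degrees (height (world z) of balance above 0.065 m and contact force between the fingers and muddler above 0.5 N and x of the grasp point in the frame of balance between -0.02 and 0.02 m and angle between muddler's own x axis and vertical between 1.396 and 1.745 rad), for 0.2 s.
2. still held, it is set down into both notches of the rest (z of balance in the frame of rest below 0.057 m and horizontal distance between balance and rest below 0.023 m and contact force between the fingers and muddler above 0.5 N and contact force between rest and muddler above 0.2 N), for 0.05 s.
At the end, for the whole second after the job is handed in: The muddler lies still, right side up, along both notches (within 15 deg, either way round), level within 8 deg, ends in the air; its balance point is within 20 mm of the rest's middle along the bar, 12 mm across. The tablespoon is within 30 mm of its start (x of balance in the frame of rest between -0.02 and 0.02 m and y of balance in the frame of rest between -0.012 and 0.012 m and z of balance in the frame of rest between 0.043 and 0.055 m and angle between the x axis of muddler and the x axis of rest, either way round below 0.26 rad and angle between muddler's own x axis and vertical between 1.43 and 1.71 rad and angle between muddler's own z axis and vertical below 0.17 rad and linear speed of muddler below 0.02 m/s and distance of tablespoon from where it was at the start of the episode below 0.03 m); the robot touches nothing.
It fails at once if the muddler tips by more than 20 degrees end up or end down (angle between muddler's own x axis and vertical below 1.222 rad or angle between muddler's own x axis and vertical above 1.92 rad).
It fails at once if the steel tablespoon is shifted by more than 30 mm (distance of tablespoon from where it was at the start of the episode above 0.03 m).
It also fails if it takes over 38 s, if anything falls off the work surface, if the arm or the gripper's body presses on something with over 40 N, if the wrist force passes 120 N, or if a joint passes its speed limit or range.

## Robot

A 6-joint arm with a two-finger parallel gripper is mounted at the origin on a cart in front of the work surface, level with it; the furniture and walls round the work are solid. World frame = base frame: x ahead of the robot, y to its left, z up, the work surface at z = 0. Lengths are in m, angles in rad, forces in N, time in s.
With the tool pointing down it reaches from about 0.425 to 0.95 m from the base axis. Payload 3.5 kg.
Tool frame: the origin (TCP) lies between the finger pads; the fingertips stand 22 mm ahead of it and the grasp point (between the pads) lies 3 mm ahead of it (ctrl.nose_length is the z of the fingertips in the tool frame, in m); z points along the fingers, y is the line along which they close (so a half turn about z gives the same grasp; the last joint's range is limited). The gripper opens to 85 mm and grips with 20 to 120 N. Pads are 22 mm wide; open, the fingers measure 114 mm over their backs; the gripper's body (76 mm by 85 mm) begins 54 mm behind the grasp point. The pads swing forward as they close: fully open they stand 13 mm farther back than shut.
Start: joints at [0.964, 0.286, 1.577, -0, 1.279, -0.15], TCP at [0.298, 0.606, 0.253] pointing down, gripper open.
Joint ranges: [-2.77, 2.77], [-0.9, 2.22], [0.21, 2.48], [-1.53, 4.67], [0.24, 2.81], [-2.84, 2.84]. Speed limits (rad/s): [2.79, 2.79, 3.14, 3.14, 3.14, 3.14].

## Interface

Orientations are given as a unit quaternion [x, y, z, w].
In Python, from plant import ctrl gives the robot as it stands. The module is installed in compiled form; this text tells all that it offers.
- The arm moves only by the tool send_rows, never from a script. Its argument "rows" is text: rows parted by semicolons, each of 7 numbers parted by spaces: the turn, a rotation vector about the tool's x, y, z in fractions of the full range, 1 being 120 degrees, then the shift along the tool's x, y, z in a scale on which 1.0 is 500 mm, then the opening, from -1 (shut) to 1 (fully open). A call has 1 to 8 rows; each row is the pose to reach, as a shift and turn from the pose commanded when the call began, along the tool's axes at that moment; what a row does not reach only later rows make up. A row lasts 1/8 s, in which the tool goes at most 62.5 mm and 10.7 degrees, less where a joint would pass 70% of its speed; a pose out of reach is approached as far as the arm can. A call with a gripper value outside its range is refused whole. The fingers move at their own pace and stop on an object; "grip_force" is the grip in N (left out, the last holds). Time passes only in rows, so rows that repeat a pose let the fingers close. It gives the time, the measured TCP pose, the force, the opening and the grip force at its end, in the units of the state.
- ctrl.get_state(): the state, without advancing time (a new reading comes with each control period).
- ctrl.read_camera(name): name is "scene" or "side" or "wrist"; returns a dict with "color" (480x640x3 uint8, red, green, blue), "fx", "fy", "cx", "cy" (pixels), "extrinsics" (4x4, takes a point from world to camera coordinates). Camera axes: x right, y down, z forward; pixel columns grow to the right and rows downward; lengths in m; the calibration is good to about 2 mm. A picture is of the moment at which its call begins. There is no depth.
- ctrl.sign_off(): hands the job in; it is judged then, once.
Trained networks look in a picture, given as the dict that the camera call returned (one of the last four; its "shot" number tells which), for a name from the list of things; names that differ only in an ending like _2 or _b are one class to them, and where a whole thing is asked for, a point or a joint stands for the part that bears it (a point fixed in the world has none). Each returns a list of dicts, best first, with "p" (0 to 1); they miss things now and then, are a little off and sometimes report something else, mostly with a low value. They report only what shows in the picture. A call takes as long as a camera call.
- ctrl.look_for(picture, target): "position" ([x, y, z] in m, in the coordinates of the camera as it stood for that picture, good to about 4 mm: the middle of the surface that is visible of it).
The state is a dict: "time": time; "qpos": joint angles; "dq": joint speeds; "joint_efforts": joint torques, N m; "eef_pos": TCP position; "tcp_rot": TCP orientation; "contact_force": force on the tool from outside, world axes, zero at the start; "wrist_torque": the same for the moment, N m; "opening": opening from 0.0 (shut) to 1.0 (fully open); "finger_force": force on a finger pad.
Only numpy, scipy, OpenCV 4.12 (cv2) and the standard library are available. Lean on these libraries where they do the work, as an engineer would, in place of code of your own. Each camera call takes 0.05 s, during which the arm holds its last target. There are 200 camera calls.

## Working session

There is one attempt and no reset: what is moved stays moved. The work goes in short steps, Python scripts to look and compute and a tool call to move; the robot and the scene stay as the last step left them, time stands still between calls to the robot, and variables do not carry over. Pictures are saved under pics/ and viewed, at most 10 in all, crops included, and the job is handed in when it is done.

Besides the shell and the picture viewer there is one more tool, called after ">>>" in YAML: its name, and indented under it one key for each argument. send_rows: Moves the arm, as the interface text tells. Its arguments: {"type":"object","properties":{"rows":{"type":"string"},"grip_force":{"type":"number"}},"required":["rows"]}

```bash
mkdir -p pics
cat > h.py <<'E'
import numpy as np, cv2
from plant import ctrl
def world(pic,p): 
    return (np.linalg.inv(pic["extrinsics"])@np.r_[p,1])[:3]
def proj(pic,P):
    c=pic["extrinsics"]@np.r_[P,1]; return np.array([pic["fx"]*c[0]/c[2]+pic["cx"],pic["fy"]*c[1]/c[2]+pic["cy"]])
def ray(pic,uv):
    M=np.linalg.inv(pic["extrinsics"]); d=M[:3,:3]@np.array([(uv[0]-pic["cx"])/pic["fx"],(uv[1]-pic["cy"])/pic["fy"],1]); return M[:3,3],d
def onz(pic,uv,z):
    o,d=ray(pic,uv); return o+d*(z-o[2])/d[2]
def tri(prs):
    A=np.zeros((3,3));b=np.zeros(3)
    for pic,uv in prs:
        o,d=ray(pic,uv); d=d/np.linalg.norm(d); Q=np.eye(3)-np.outer(d,d); A+=Q;b+=Q@o
    return np.linalg.solve(A,b)
def save(pic,n): cv2.imwrite(f"pics/{n}.png",pic["color"][:,:,::-1])
E
python3 - <<'E'
from h import *
np.set_printoptions(precision=4,suppress=True)
ims=[]
for n in ["scene","side","wrist"]:
    p=ctrl.read_camera(n); ims.append(p["color"]); save(p,n+"0")
    for t in ["muddler","balance","rest","tablespoon"]:
        for r in ctrl.look_for(p,t)[:2]:
            w=world(p,r["position"]); print(n,t,round(r["p"],2),w,proj(p,w))
s=ctrl.get_state(); print(s["time"],s["eef_pos"],s["tcp_rot"],s["opening"])
E
```

```text
scene muddler 0.85 [0.593  0.2704 0.0241] [316.1026 198.7635]
scene rest 0.86 [ 0.5701 -0.0079  0.0145] [379.5338 263.1289]
scene rest 0.51 [0.4407 0.2332 0.0076] [252.7214 228.205 ]
scene tablespoon 0.78 [0.4392 0.2335 0.0113] [251.8182 226.5476]
side muddler 0.9 [0.597  0.2703 0.0275] [364.893  191.4036]
side balance 0.73 [0.6027 0.2614 0.0279] [368.9405 193.9831]
side rest 0.82 [ 0.577  -0.0019  0.0168] [381.7446 312.299 ]
side tablespoon 0.6 [0.435  0.2374 0.0074] [275.1365 218.3821]
wrist tablespoon 0.56 [0.4655 0.3598 0.005 ] [191.8945 408.5152]
0.75 [0.2977 0.6058 0.2534] [0.2264 0.974  0.     0.    ] 1.0006819077446454
```

View pics/scene0.png

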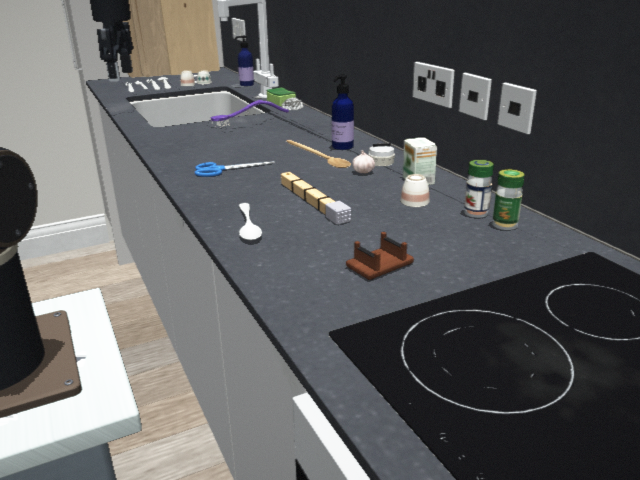

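View pics/side0.png

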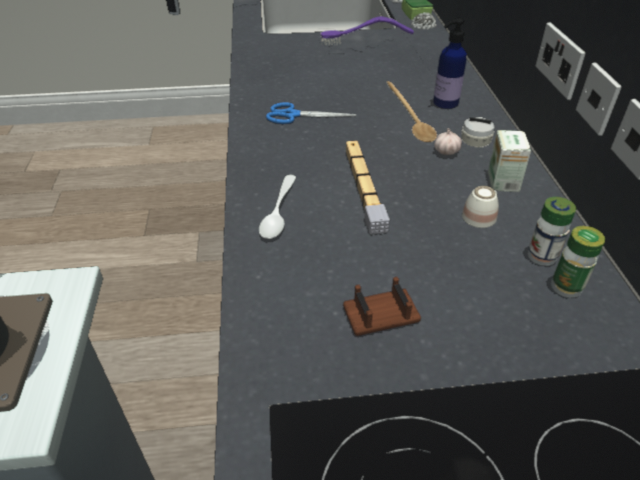

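Scene: the muddler runs from (287,180) to its head at (340,211), the rest is at (380,258) and the spoon at (249,225). Side: the muddler runs from (352,147) to its head at (377,218), the rest is at (382,311) and the spoon at (275,210). The networks' finds agree with both pictures.

Run:
```python
from h import *
from scipy.spatial.transform import Rotation as R
np.set_printoptions(precision=4,suppress=True)
p=ctrl.read_camera("wrist"); s=ctrl.get_state()
T=np.eye(4);T[:3,:3]=R.from_quat(s["tcp_rot"]).as_matrix();T[:3,3]=s["eef_pos"]
print("tool",T); print("cam in tool",np.linalg.inv(T)@np.linalg.inv(p["extrinsics"]),p["fx"],p["cx"])
q=ctrl.read_camera("side");c=ctrl.read_camera("scene")
a=tri([(q,(352,147)),(c,(286,179))]);b=tri([(q,(377,215)),(c,(339,211))])
ring=tri([(q,(371,200)),(c,(322.5,204))])
print(a,b,b-a,np.degrees(np.arctan2(*(b-a)[1::-1])),"ring",ring)
```

```text
tool [[-0.8975  0.4411  0.      0.2977]
 [ 0.4411  0.8975  0.      0.6058]
 [-0.      0.     -1.      0.2534]
 [ 0.      0.      0.      1.    ]]
cam in tool [[-0.0006 -0.9492 -0.3146  0.0816]
 [ 1.     -0.0004 -0.0005 -0.0011]
 [ 0.0003 -0.3146  0.9492 -0.12  ]
 [ 0.      0.      0.      1.    ]] 383.657290757877 313.9024130755974
[0.6002 0.4414 0.0112] [0.6104 0.21   0.0182] [ 0.0102 -0.2313  0.007 ] -87.46523865705613 ring [0.608  0.2694 0.0092]
```

The rows are not in the units I measure in: shifts go in shares of 500 mm and turns go in shares of 120 degrees. I convert before sending: -450 mm is -0.9, -209 mm is -0.418, 61 degrees is 0.5083.

>>> send_rows:
  rows: "0 0 0.0667 -0.112 -0.052 0 1;0 0 0.1333 -0.224 -0.104 0 1;0 0 0.2 -0.336 -0.156 0 1;0 0 0.2667 -0.45 -0.208 0 1;0 0 0.3333 -0.562 -0.26 0 1;0 0 0.4 -0.674 -0.314 0 1;0 0 0.4583 -0.788 -0.366 0 1;0 0 0.5083 -0.9 -0.418 0 1"

```text
time: 1.9
eef_pos: [0.6105, 0.218, 0.2536]
tcp_rot: [0.691, 0.723, 0.0, 0.0]
contact_force: [0.3, 0.5, 0.5]
opening: 1.002
finger_force: 0.0
```

>>> send_rows:
  rows: "0 0 0 0 0 0 1;0 0 0 0 0 0 1"

```text
time: 2.15
eef_pos: [0.6091, 0.2198, 0.2531]
tcp_rot: [0.689, 0.724, -0.0, -0.0]
contact_force: [0.7, -0.1, -0.8]
opening: 1.002
finger_force: 0.0
```

Run:
```python
from h import *
np.set_printoptions(precision=4,suppress=True)
p=ctrl.read_camera("wrist"); save(p,"w1"); np.save("w1.npy",{k:v for k,v in p.items()},allow_pickle=True)
for t in ["muddler","balance","rest","tablespoon"]:
    for r in ctrl.look_for(p,t)[:2]:
        w=world(p,r["position"]); print(t,round(r["p"],2),w,proj(p,w))
s=ctrl.get_state(); print(s["time"],s["eef_pos"],s["tcp_rot"],s["dq"])
```

```text
muddler 0.86 [0.6005 0.2887 0.0257] [309.5283 120.4668]
rest 0.88 [0.5775 0.0121 0.0148] [277.9624 375.9031]
tablespoon 0.62 [0.445  0.2585 0.0093] [140.8742 145.2021]
2.4 [0.6086 0.2211 0.2534] [ 0.6886  0.7251  0.     -0.    ] [-0.0032 -0.0003 -0.0025 -0.0004 -0.0006 -0.0004]
```

View pics/w1.png

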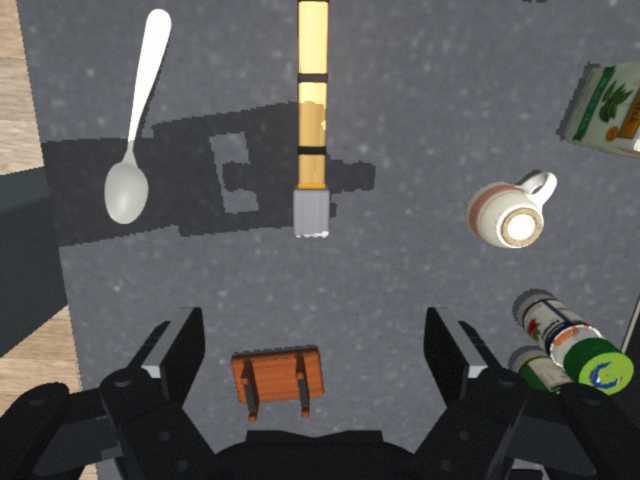

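Wrist view: the ring nearest the head is at (312,151), the head spans rows 187–237, the rest is at about (277,376) with its plates at columns 248 and 303, and the spoon lies at left. Next I shift 100 mm for a second view that contains both.

In the tool's units: -100 mm is -0.2, -50 mm is -0.1.

>>> send_rows:
  rows: "0 0 0 -0.1 0 0 1;0 0 0 -0.2 0 0 1;0 0 0 -0.2 0 0 1;0 0 0 -0.2 0 0 1"

```text
time: 2.9
eef_pos: [0.6141, 0.1207, 0.2535]
tcp_rot: [0.689, 0.725, 0.0, -0.0]
contact_force: [-0.7, 0.9, 0.1]
opening: 1.003
finger_force: 0.0
```

Run:
```python
from h import *
np.set_printoptions(precision=4,suppress=True)
p=ctrl.read_camera("wrist"); save(p,"w2"); np.save("w2.npy",{k:v for k,v in p.items()},allow_pickle=True)
for t in ["muddler","balance","rest"]:
    for r in ctrl.look_for(p,t)[:2]:
        w=world(p,r["position"]); print(t,round(r["p"],2),w,proj(p,w))
s=ctrl.get_state(); print(s["time"],s["eef_pos"],s["tcp_rot"])
p1=np.load("w1.npy",allow_pickle=True).item()
a=p1["color"][60:240,265:365]; b=p["color"][0:130,260:380]; c=p["color"][260:370,210:350]; d=p1["color"][335:425,220:340]
def z(i,k): return cv2.resize(i,None,fx=k,fy=k,interpolation=cv2.INTER_NEAREST)
cv=np.zeros((600,800,3),np.uint8)
for im,(y,x),k in [(a,(0,0),3),(b,(0,310),3),(c,(370+20,0),2),(d,(395,310),2)]:
    im=z(im,k); im=im[:600-y]; cv[y:y+im.shape[0],x:x+im.shape[1]]=np.maximum(cv[y:y+im.shape[0],x:x+im.shape[1]],im)
cv2.imwrite("pics/crops.png",cv[:,:,::-1])
```

```text
muddler 0.64 [0.6013 0.2281 0.0267] [306.483   72.2827]
balance 0.63 [0.6064 0.2288 0.03  ] [312.5724  71.3243]
rest 0.72 [0.5757 0.0091 0.0126] [273.2765 297.8033]
3.1 [0.6141 0.1212 0.2533] [ 0.6888  0.725   0.0001 -0.0001]
```

View pics/w2.png

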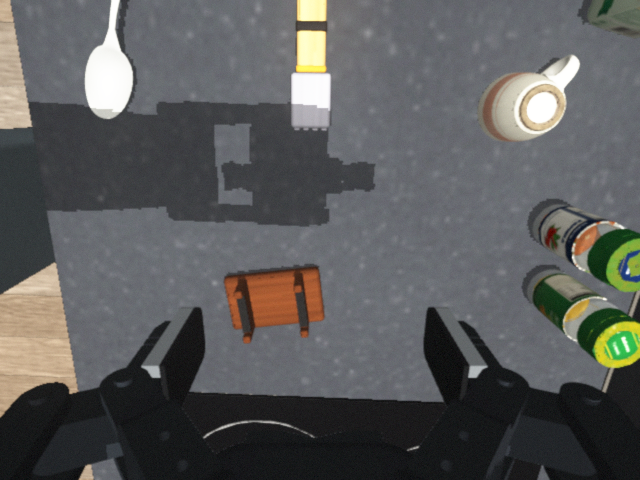

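View pics/crops.png

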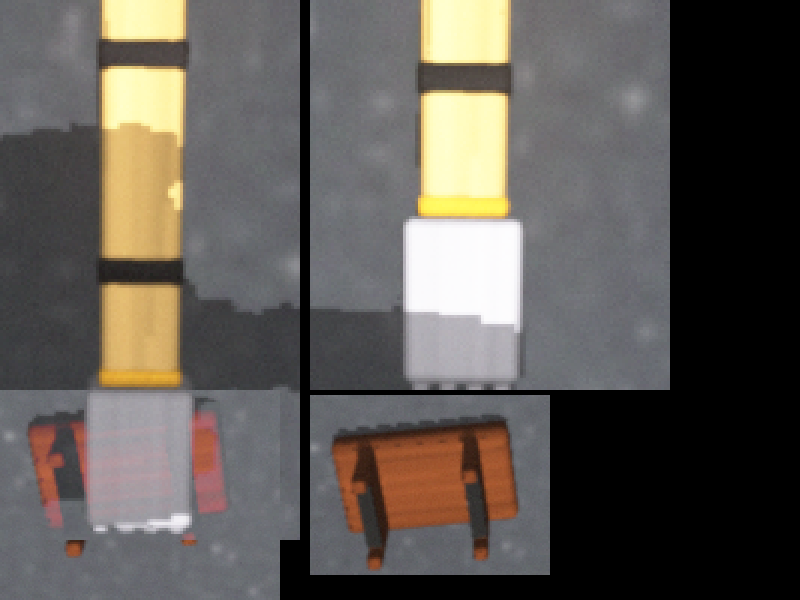

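Run:
```python
from h import *
np.set_printoptions(precision=4,suppress=True)
p1=np.load("w1.npy",allow_pickle=True).item();p2=np.load("w2.npy",allow_pickle=True).item()
r=tri([(p1,(312,150.3)),(p2,(311.3,25.7))]);print("ring",r,"at z.026:",onz(p1,(312,150.3),.026),onz(p2,(311.3,25.7),.026))
print("ring2",onz(p1,(313,78),.026))
for q in [(253,419),(305.5,414),(244.5,380),(300,376)]: print(onz(p1,q,.044))
for p in (p1,p2): print(onz(p,(275,380) if p is p1 else (275,300),.014))
c=p2["color"][260:350,215:335]
cv2.imwrite("pics/c2.png",cv2.resize(c,None,fx=6,fy=6,interpolation=cv2.INTER_CUBIC)[:,:,::-1])
```

```text
ring [0.6038 0.2633 0.0251] at z.026: [0.6039 0.2634 0.026 ] [0.6037 0.2631 0.026 ]
ring2 [0.6019 0.323  0.026 ]
[ 0.5539 -0.0214  0.044 ]
[ 0.61   -0.0119  0.044 ]
[0.5452 0.0288 0.044 ]
[0.6023 0.0366 0.044 ]
[0.5742 0.0058 0.014 ]
[0.5777 0.0074 0.014 ]
```

View pics/c2.png

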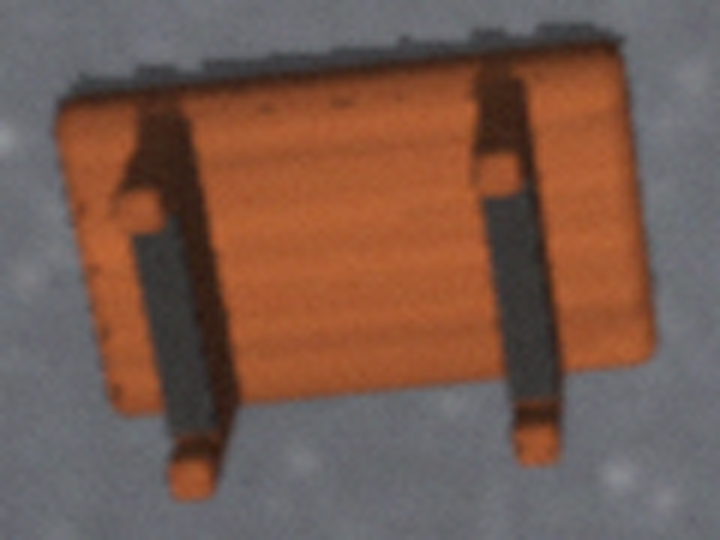

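The crop shows the four lip tops at (239,295), (298,289), (247,340) and (304,334) in w2.

Run:
```python
from h import *
np.set_printoptions(precision=4,suppress=True)
p1=np.load("w1.npy",allow_pickle=True).item();p2=np.load("w2.npy",allow_pickle=True).item()
A=[(253,419),(305.5,414),(244.5,380),(300,376)];B=[(247,339.7),(304.3,333.8),(238.8,295),(298.2,289.2)]
T=np.array([tri([(p1,a),(p2,b)]) for a,b in zip(A,B)]);print(T,T.mean(0))
Z=np.array([onz(p2,b,.044) for b in B]);print(Z,Z.mean(0))
for L in (T,Z):
    d=(L[1]+L[3]-L[0]-L[2])/2; e=(L[2]+L[3]-L[0]-L[1])/2
    print(np.linalg.norm(d),np.degrees(np.arctan2(d[1],d[0])),np.linalg.norm(e),np.degrees(np.arctan2(e[1],e[0])))
C=np.array([onz(p2,np.array(u)/6+(215,260),.014) for u in [(57,105),(620,45),(655,360),(120,412)]]);print(C,C.mean(0))
d=(C[1]+C[2]-C[0]-C[3])/2;print(d,np.degrees(np.arctan2(d[1],d[0])))
b=np.array([.6038,.2633])-np.array([.6019,.323]);print(np.degrees(np.arctan2(b[1],b[0])))
s=ctrl.get_state();print(s["eef_pos"],s["tcp_rot"],s["qpos"])
```

```text
[[ 0.5533 -0.023   0.0425]
 [ 0.61   -0.0136  0.0423]
 [ 0.5443  0.0241  0.0382]
 [ 0.6022  0.0352  0.0424]] [0.5774 0.0057 0.0413]
[[ 0.5532 -0.022   0.044 ]
 [ 0.6099 -0.0124  0.044 ]
 [ 0.5457  0.0271  0.044 ]
 [ 0.6021  0.0361  0.044 ]] [0.5777 0.0072 0.044 ]
0.05820333039118177 10.197604751168964 0.04869488320585836 99.91493066949693
0.057309011078835605 9.281914112566279 0.049427787117571814 98.938994730029
[[ 0.5255  0.0306  0.014 ]
 [ 0.621   0.0464  0.014 ]
 [ 0.6305 -0.0139  0.014 ]
 [ 0.5353 -0.0292  0.014 ]] [0.5781 0.0085 0.014 ]
[0.0953 0.0156 0.    ] 9.279445629927931
-88.1771315135376
[0.6141 0.1212 0.2533] [ 0.6888  0.725   0.0001 -0.0001] [ 0.0329  0.1799  1.7032  0.0002  1.2585 -0.0184]
```

Ring at (0.604, 0.263, 0.025) with bar heading −88.2°. Rest centre at (0.578, 0.0075), yaw 9.4°, plate spacing 57–58 mm. Both agree with the given sizes. I go above the ring.

In the tool's units: 160 mm is 0.32, 150 mm is 0.3, 1 degrees is 0.0083.

>>> send_rows:
  rows: "0 0 0 0.08 0 0.04 1;0 0 0.0083 0.18 -0.004 0.14 1;0 0 0.0083 0.284 -0.006 0.22 1;0 0 0.0083 0.284 -0.006 0.3 1;0 0 0.0083 0.284 -0.006 0.32 1;0 0 0.0083 0.284 -0.006 0.32 1;0 0 0.0083 0.284 -0.006 0.32 1"

```text
time: 3.98
eef_pos: [0.6062, 0.2613, 0.0962]
tcp_rot: [0.696, 0.718, 0.002, 0.001]
contact_force: [-0.4, 0.3, 0.2]
opening: 1.001
finger_force: 0.0
```

Run:
```python
from h import *
s=ctrl.get_state();print(s["time"],s["eef_pos"],s["tcp_rot"],s["contact_force"])
```

```text
3.975 [0.60618274 0.26131757 0.09618655] [0.69607505 0.7179654  0.00193121 0.00121726] [-0.37720653  0.28159955  0.16039731]
```

In the tool's units: 20 mm is 0.04, 10 mm is 0.02.

>>> send_rows:
  rows: "0 0 0 0 0 0.02 1;0 0 0 0 0 0.04 1;0 0 0 0 0 0.04 1;0 0 0 0 0 0.04 1"

```text
time: 4.47
eef_pos: [0.6043, 0.2614, 0.0731]
tcp_rot: [0.696, 0.718, -0.0, -0.0]
contact_force: [-0.3, -0.0, -0.5]
opening: 0.998
finger_force: 0.0
```

>>> send_rows:
  rows: "0 0 0 0.004 0 0.03 1;0 0 0 0.004 0 0.06 1;0 0 0 0.004 0 0.084 1;0 0 0 0.004 0 0.098 1;0 0 0 0.004 0 0.098 1;0 0 0 0.004 0 0.098 1"

```text
time: 5.22
eef_pos: [0.6046, 0.2636, 0.0248]
tcp_rot: [0.696, 0.718, 0.0, 0.0]
contact_force: [-0.8, 0.0, -1.0]
opening: 1.001
finger_force: 0.0
```

>>> send_rows:
  rows: "0 0 0 0 0 0 -1;0 0 0 0 0 0 -1;0 0 0 0 0 0 -1;0 0 0 0 0 0 -1;0 0 0 0 0 0 -1;0 0 0 0 0 0 -1"
  grip_force: 60

```text
time: 5.98
eef_pos: [0.6047, 0.2636, 0.0248]
tcp_rot: [0.696, 0.718, 0.0, 0.0]
contact_force: [-0.5, -1.2, 2.5]
opening: 0.267
finger_force: 62.2
```

In the tool's units: -100 mm is -0.2, -95 mm is -0.19.

>>> send_rows:
  rows: "0 0 0 0 0 -0.016 -1;0 0 0 0 0 -0.04 -1;0 0 0 0 0 -0.08 -1;0 0 0 0 0 -0.12 -1;0 0 0 0 0 -0.16 -1;0 0 0 0 0 -0.19 -1;0 0 0 0 0 -0.2 -1;0 0 0 0 0 -0.2 -1"

```text
time: 6.98
eef_pos: [0.6042, 0.2635, 0.1245]
tcp_rot: [0.696, 0.718, 0.0, 0.0]
contact_force: [-1.1, -0.0, -3.1]
opening: 0.267
finger_force: 61.6
```

Run:
```python
from h import *
ims=[ctrl.read_camera(n)["color"] for n in ("wrist","side")]
cv2.imwrite("pics/lift.png",cv2.resize(np.hstack([ims[0],ims[1][100:340,200:520].repeat(2,0).repeat(2,1)]),(800,300))[:,:,::-1])
s=ctrl.get_state();print(s["time"],s["eef_pos"],s["tcp_rot"],s["contact_force"],s["wrist_torque"],s["finger_force"],s["qpos"])
```

```text
7.075 [0.60357328 0.26335089 0.12325254] [ 6.95761954e-01  7.18271768e-01 -8.36563773e-04 -5.19349502e-04] [-0.45047095 -0.32250517 -3.09215239] [ 0.0087346  -0.0277798  -0.00357818] 61.6191565990448 [2.57583856e-01 3.79115848e-01 1.70952507e+00 2.68290529e-05
 1.05492092e+00 2.25735554e-01]
```

View pics/lift.png

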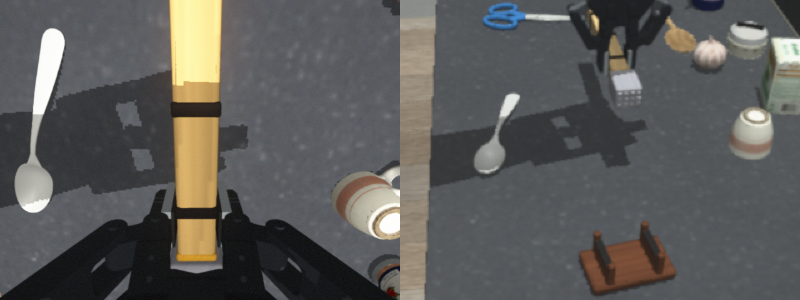

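The muddler is held level with the ring between the pads, and the wrist moment is about zero. I carry it to the rest while turning it, so the tail points toward the robot and stays clear of the jars.

In the tool's units: -145 mm is -0.29, -135 mm is -0.27, -49 degrees is -0.4083.

>>> send_rows:
  rows: "0 0 -0.0333 -0.02 -0.002 0 -1;0 0 -0.0917 -0.06 -0.008 0 -1;0 0 -0.15 -0.104 -0.014 0 -1;0 0 -0.2083 -0.15 -0.02 0 -1;0 0 -0.2667 -0.196 -0.026 0 -1;0 0 -0.325 -0.24 -0.032 0 -1;0 0 -0.375 -0.27 -0.036 0 -1;0 0 -0.4083 -0.29 -0.038 0 -1"

```text
time: 8.07
eef_pos: [0.5891, 0.1172, 0.1231]
tcp_rot: [0.334, 0.942, -0.0, -0.001]
contact_force: [-0.8, 0.2, -3.1]
opening: 0.266
finger_force: 61.5
```

```bash
cat > st.py <<'E'
from h import *
from scipy.spatial.transform import Rotation as R
s=ctrl.get_state();M=R.from_quat(s["tcp_rot"]).as_matrix()
print(s["time"],s["eef_pos"].round(4) if hasattr(s["eef_pos"],"round") else s["eef_pos"],"yang",np.degrees(np.arctan2(M[1,1],M[0,1])),"tilt",M[2,:],np.round(s["contact_force"],1),np.round(s["qpos"],2),s["finger_force"],s["opening"])
d=np.array([.578,.0075,.048])-s["eef_pos"]; print("to rest, tool mm",M.T@d*1000)
E
python3 st.py
```

```text
8.075 [0.5891 0.1172 0.1231] yang 50.92890138673233 tilt [ 0.00163054 -0.00149227 -0.99999756] [-0.8  0.2 -3.1] [ 0.03  0.26  1.86 -0.    1.02 -0.86] 61.53325438499451 0.26614721156353593
to rest, tool mm [-60.58844988 -92.04379054  75.17533141]
```

In the tool's units: -92 mm is -0.184, -86 mm is -0.172, -48.5 degrees is -0.4042.

>>> send_rows:
  rows: "0 0 -0.0417 -0.014 -0.022 0 -1;0 0 -0.1083 -0.036 -0.056 0 -1;0 0 -0.175 -0.058 -0.09 0 -1;0 0 -0.2417 -0.08 -0.122 0 -1;0 0 -0.3 -0.098 -0.15 0 -1;0 0 -0.3583 -0.112 -0.172 0 -1;0 0 -0.4042 -0.122 -0.184 0 -1;0 0 -0.4042 -0.122 -0.184 0 -1"

```text
time: 9.07
eef_pos: [0.5785, 0.0078, 0.1234]
tcp_rot: [-0.08, 0.997, 0.0, -0.001]
contact_force: [-0.8, 0.6, -3.1]
opening: 0.265
finger_force: 61.6
```

>>> send_rows:
  rows: "0 0 0 0 0 0 -1;0 0 0 0 0 0 -1"

```text
time: 9.32
eef_pos: [0.5789, 0.0086, 0.1241]
tcp_rot: [-0.081, 0.997, 0.0, -0.0]
contact_force: [0.8, -0.6, -4.0]
opening: 0.266
finger_force: 61.6
```

```bash
python3 st.py
python3 - <<'E'
from h import *
a=ctrl.read_camera("scene")["color"][120:320,250:510];b=ctrl.read_camera("side")["color"][180:380,270:530]
cv2.imwrite("pics/over.png",cv2.resize(np.hstack([a,b]),(800,310),interpolation=cv2.INTER_CUBIC)[:,:,::-1])
E
```

```text
9.325 [0.5789 0.0086 0.1241] yang 99.31128258180222 tilt [ 4.19665334e-04  2.47530951e-04 -9.99999881e-01] [ 0.8 -0.6 -4. ] [-0.16  0.22  1.91  0.    1.01 -1.89] 61.558799743652344 0.2661762616556834
to rest, tool mm [ 1.04130752 -0.93744108 76.07776649]
```

View pics/over.png

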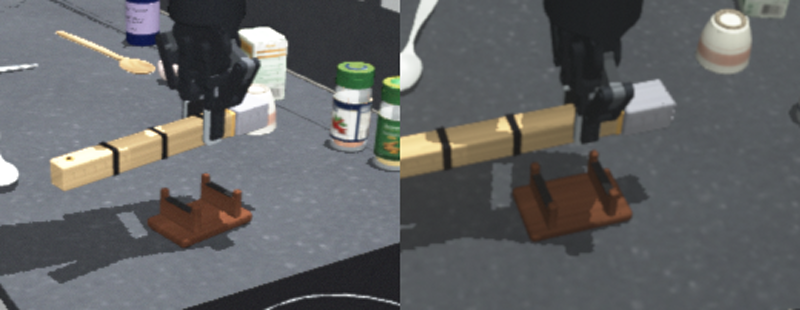

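The muddler is level above the rest and aligned with it. I lower it: contact is expected at TCP z ≈ 0.061, so 63 mm down.

In the tool's units: 59 mm is 0.118, 57 mm is 0.114.

>>> send_rows:
  rows: "0 0 0 0.002 -0.002 0.024 -1;0 0 0 0.002 -0.002 0.056 -1;0 0 0 0.002 -0.002 0.084 -1;0 0 0 0.002 -0.002 0.104 -1;0 0 0 0.002 -0.002 0.114 -1;0 0 0 0.002 -0.002 0.118 -1;0 0 0 0.002 -0.002 0.118 -1"

```text
time: 10.3
eef_pos: [0.5785, 0.0069, 0.0656]
tcp_rot: [-0.081, 0.997, -0.0, 0.0]
contact_force: [-0.2, -0.0, -2.6]
opening: 0.27
finger_force: 61.6
```

```bash
python3 st.py
```

```text
10.3 [0.5785 0.0069 0.0656] yang 99.32854271493741 tilt [-5.33675517e-04 -2.02100113e-04 -9.99999837e-01] [-0.2 -0.  -2.6] [-0.16  0.3   1.93 -0.    0.9  -1.9 ] 61.57716393470764 0.27013694475937666
to rest, tool mm [ 0.40920051  0.63068561 17.60230165]
```

In the tool's units: 4 mm is 0.008, 3 mm is 0.006.

>>> send_rows:
  rows: "0 0 0 0 0 0.002 -1;0 0 0 0 0 0.004 -1;0 0 0 0 0 0.006 -1;0 0 0 0 0 0.008 -1;0 0 0 0 0 0.008 -1;0 0 0 0 0 0.008 -1"

```text
time: 11.05
eef_pos: [0.5782, 0.007, 0.0613]
tcp_rot: [-0.081, 0.997, -0.0, 0.0]
contact_force: [1.1, 0.0, -3.3]
opening: 0.268
finger_force: 61.6
```

In the tool's units: 1 mm is 0.002, 0.5 mm is 0.001.

>>> send_rows:
  rows: "0 0 0 0 0 0.001 -1;0 0 0 0 0 0.002 -1;0 0 0 0 0 0.002 -1;0 0 0 0 0 0.002 -1"

```text
time: 11.55
eef_pos: [0.5783, 0.007, 0.0607]
tcp_rot: [-0.081, 0.997, -0.0, -0.0]
contact_force: [-1.6, 0.8, 2.1]
opening: 0.269
finger_force: 62.1
```

In the tool's units: 0.5 mm is 0.001.

>>> send_rows:
  rows: "0 0 0 0 0 0.001 -1;0 0 0 0 0 0.001 -1;0 0 0 0 0 0.001 -1"

```text
time: 11.92
eef_pos: [0.5783, 0.007, 0.0607]
tcp_rot: [-0.081, 0.997, -0.0, -0.0]
contact_force: [-4.4, 0.2, 5.0]
opening: 0.27
finger_force: 62.7
```

```bash
python3 st.py;  python3 - <<'E'
from h import *
a=ctrl.read_camera("scene")["color"][120:320,250:510];b=ctrl.read_camera("side")["color"][180:380,270:530]
cv2.imwrite("pics/down.png",cv2.resize(np.hstack([a,b]),(800,310),interpolation=cv2.INTER_CUBIC)[:,:,::-1])
E
```

```text
11.925 [0.5783 0.007  0.0607] yang 99.33869996303152 tilt [ 2.86286398e-04 -3.19301189e-05 -9.99999959e-01] [-4.4  0.2  5. ] [-0.16  0.31  1.94 -0.    0.9  -1.9 ] 62.674702405929565 0.2701296458088932
to rest, tool mm [ 0.23557882  0.53374159 12.73501441]
```

View pics/down.png

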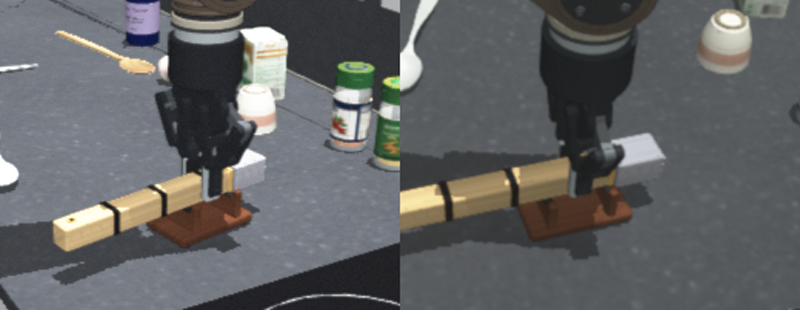

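Seated in both notches. I ease the grip and open.

>>> send_rows:
  rows: "0 0 0 0 0 0 -1;0 0 0 0 0 0 -0.3;0 0 0 0 0 0 -0.1;0 0 0 0 0 0 0.2;0 0 0 0 0 0 0.4;0 0 0 0 0 0 0.4"
  grip_force: 20

```text
time: 12.78
eef_pos: [0.5783, 0.007, 0.0598]
tcp_rot: [-0.081, 0.997, -0.0, 0.0]
contact_force: [0.7, 0.3, -0.3]
opening: 0.703
finger_force: 0.0
```

In the tool's units: -130 mm is -0.26, -120 mm is -0.24.

>>> send_rows:
  rows: "0 0 0 0 0 -0.01 0.4;0 0 0 0 0 -0.03 0.4;0 0 0 0 0 -0.07 0.4;0 0 0 0 0 -0.12 0.4;0 0 0 0 0 -0.18 0.4;0 0 0 0 0 -0.24 0.4;0 0 0 0 0 -0.26 0.4;0 0 0 0 0 -0.26 0.4"

```text
time: 13.78
eef_pos: [0.5786, 0.0069, 0.1911]
tcp_rot: [-0.081, 0.997, -0.0, 0.001]
contact_force: [0.4, -0.3, -0.9]
opening: 0.699
finger_force: 0.0
```

```bash
python3 st.py;  python3 - <<'E'
from h import *
p=[ctrl.read_camera(n) for n in ("scene","side")]
for q in p:
    for t in ("balance","muddler","tablespoon"):
        for r in ctrl.look_for(q,t)[:1]: print(t,round(r["p"],2),world(q,r["position"]).round(3))
a=p[0]["color"][120:320,250:510];b=p[1]["color"][180:380,270:530]
cv2.imwrite("pics/done.png",cv2.resize(np.hstack([a,b]),(800,310),interpolation=cv2.INTER_CUBIC)[:,:,::-1])
E
```

```text
13.775 [0.5786 0.0069 0.1911] yang 99.32967966575278 tilt [-2.19920062e-03 -7.36017271e-04 -9.99997311e-01] [ 0.4 -0.3 -0.9] [-0.16  0.13  1.87  0.    1.13 -1.9 ] 0.0 0.6993593575415928
to rest, tool mm [  0.85242705   0.75534526 143.06762009]
balance 0.96 [ 0.518 -0.012  0.057]
muddler 0.84 [ 0.518 -0.014  0.058]
tablespoon 0.87 [0.439 0.234 0.009]
balance 0.89 [ 0.53  -0.012  0.061]
muddler 0.81 [ 0.527 -0.003  0.063]
tablespoon 0.84 [0.443 0.233 0.009]
```

View pics/done.png

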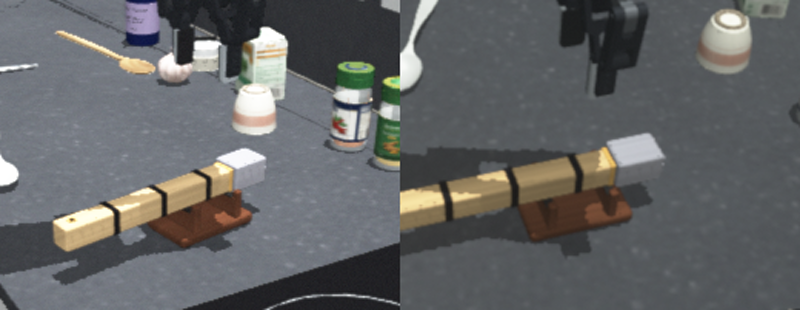

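The muddler lies balanced and level on the rest with the ring between the plates, both ends in the air, and the spoon has not moved. I hand it in.

```bash
python3 -c "
from plant import ctrl
print(ctrl.sign_off())"
```

```text
the job is handed in; nothing more can be done
None
```

The muddler lies balanced and level along both notches of the rest, the tablespoon has not moved, and the job is handed in; no verdict came back.

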